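Spray the guide rod and thread the isolator spring onto it

ROBOT

A 7-joint arm with a two-finger parallel gripper is mounted at the origin on the work surface. World frame = base frame: x ahead of the robot, y to its left, z up, the work surface at z = 0. Lengths are in m, angles in rad, forces in N, time in s.
With the tool pointing down it reaches from about 0.4 to 0.85 m from the base axis. Payload 4.5 kg.
Tool frame: the origin (TCP) lies on the centre line of the jaws, within the pads' length; the fingertips stand 19 mm ahead of it and the grasp point (between the pads) is the TCP; z points along the fingers, y is the line along which they close (so a half turn about z gives the same grasp; the last joint's range is limited). The gripper opens to 85 mm and grips with 20 to 120 N. Pads are 22 mm wide; open, the fingers measure 114 mm over their backs; the gripper's body (76 mm by 85 mm) begins 54 mm behind the grasp point. The pads swing forward as they close: fully open they stand 13 mm farther back than shut.
Start: joints at [-1.192, 0.689, -0.195, 1.565, 0.157, 0.902, -0.215], TCP at [0.211, 0.588, 0.25] pointing down, gripper open.
Joint ranges: [-3.01, 3.01], [-0.46, 2.08], [-1.47, 1.51], [0.13, 2.56], [-1, 4.14], [0.04, 2.09], [-2.66, 2.66]. Speed limits (rad/s): [2.57, 2.57, 3.14, 3.14, 3.14, 3.14, 3.14].

INTERFACE

Orientations are given as a rotation vector (axis times angle).
In Python, from plant import monitor, vision, order gives the robot as it stands.
- The arm moves only by the tool jog_arm, never from a script. Its argument "steps" is a list of rows, each an object of numbers: "grip": the finger opening in mm, from 0 to 85.4; "tx", "ty", "tz": the shift along the tool's x, y, z scaled (see below); "rx", "ry", "rz": the turn, a rotation vector about the tool's x, y, z scaled (see below). A call has 1 to 10 rows; each row shifts and turns the commanded pose from where the row before left it, along the tool's axes as they then stand; what a row does not reach is not made up. The controller multiplies each number of a shift by 0.025 m and each number of a turn by 0.12 rad. A row lasts 1/12 s, in which the tool goes at most 41.7 mm and 7.16 degrees, less where a joint would pass 70% of its speed; a pose out of reach is approached as far as the arm can. A call with a number of a shift or a turn outside -1 to 1 is refused whole. A call with a gripper value outside its range is refused whole. The fingers move at their own pace and stop on an object; the grip force is fixed at half the most. Time passes only in rows, so rows that do not move let the fingers close. It gives the time, the measured TCP pose, the force, the opening and the grip force at its end, in the units of the state.
- monitor.get_state(): the state, without advancing time (a new reading comes with each control period).
- vision.read_camera(name): name is "side" or "top" or "wrist"; returns (picture, depth): 400x640x3 uint8, red, green, blue; 400x640 float32, m along the optical axis (not along the pixel's ray), 0 where there is no reading.
- vision.camera_params(name): a dict with "mtx" (3x3 intrinsics, pixels), "extrinsics" (4x4, takes a point from world to camera coordinates). Camera axes: x right, y down, z forward; pixel columns grow to the right and rows downward; lengths in m; the calibration is good to about 2 mm. A picture is of the moment at which its call begins: read the wrist's pose just before it. camera_params takes no time and is no camera call; for the wrist camera it gives the pose at the moment of the call.
- order.sign_off(): hands the job in; it is judged then, once.
Trained networks look in the newest picture that a camera, given by its name, has taken for a name from the list of things; names that differ only in an ending like _2 or _b are one class to them, and where a whole thing is asked for, a point or a joint stands for the part that bears it (a point fixed in the world has none). Each returns a list of dicts, best first, with "score" (0 to 1); they miss things now and then, are a little off and sometimes report something else, mostly with a low value. They report only what shows in the picture. A call takes as long as a camera call. They do not tell look-alikes from the thing itself.
- vision.silhouettes(camera, query): "region" (400x640 bool, what is visible of it) and "at" ([column, row] in pixels, amid what is visible of it).
The state is a dict: "t": time; "joint_positions": joint angles; "qvel": joint speeds; "tau": joint torques, N m; "ee_pos": TCP position; "orientation": TCP orientation; "wrist_force": force on the tool from outside, world axes, zero at the start; "torque": the same for the moment, N m; "width": opening from 0.0 (shut) to 1.0 (fully open); "grip_force": force on a finger pad.
Only numpy, scipy, OpenCV 4.12 (cv2) and the standard library are available. Lean on these libraries where they do the work, as an engineer would, in place of code of your own. Each camera call takes 0.05 s, during which the arm holds its last target. There are 200 camera calls.

TASK

Get this anti-vibration mount ready: press the nozzle cap of the clamped spray can all the way down for a moment so it sprays the slotted guide rod, and let the cap come back up. Then thread the tall coil spring over the rod, cross wire at the bottom and into the rod's slot, twisting it slightly if it snags; guide it down rather than dropping it until it stands flat on the disc at the foot of the rod, and let go. Leave the other things where they are.

Things in the scene. Friction and masses are not known exactly. Their poses are not given: they have to be found in the camera images.
- mount: Fixed mount: grey base plate 120 x 120 x 14 mm with a bolt head at each corner; at its centre a dark seat disc 68 mm across, top 20 mm above the table, from which rises an upright 28 mm steel guide rod, split lengthwise by a 10 mm wide slot. Origin: centre of the plate's underside, on the rod's axis; z up. The slot runs along the mount's x axis, parallel to two plate edges.
- rod_tip (a point): Centre of the guide rod's tip, 105 mm above the table; axes as the mount's. The slot goes right through, from the tip down to the disc, leaving two half-moon prongs at +y and -y. The top 11 mm is tapered: at the tip the rod is 21 mm across and the slot 16 mm wide.
- spring: Tall rigid loose steel coil spring standing upright: 110 mm tall, 45 mm outside, 35 mm bore, 5 mm wire, 0.13 to 0.23 kg, six turns, a closed ring at each end. In the plane of the bottom ring a 5 mm cross wire runs through the axis and out on one side as a tail to 38.5 mm from the axis. Origin: centre of its underside; z up its axis; x along the cross wire, to the tail.
- spring_top (a point): Centre of the spring's top end, 110 mm above its origin; axes as the spring's. Bore and rod leave 3.5 mm all round; the cross wire goes into the rod's slot either way round. Fully home, the spring's bottom is on the seat disc, its top 130 mm above the table and the rod's tip 25 mm below its top.
- can: Fixed spray can, 52 mm in diameter, aluminium with a white band, upright in a black stand (foot 90 x 90 mm, round clamp 62 mm across and 38 mm high) beside the mount, nozzle facing the guide rod. Origin: centre of the stand's underside; z up; the nozzle points to its -x. The can without its cap ends 144 mm above the table.
- nozzle_top (a point): Centre of the top face of the can's round white nozzle cap, 28 mm across and 18 mm high; this face is 170 mm above the table when the cap is up. Moves down with the cap.
- nozzle (a joint): Travel of the nozzle cap in m: 0 up, 0.007 fully down. Sprung: starts to move at 3.5 N, needs 8.4 N at full travel, returns by itself when released. 0.005 or more counts as a spray.
- short_spring: Bystander: wide short loose spring, 61 mm outside diameter, 55 mm tall, no cross wire, standing on the table. Not the one to use. Origin: centre of its underside.
- white_remote: Bystander: white remote control, 140 x 46 x 18 mm, lying loose. Origin: centre of its underside.
- black_remote: Bystander: black remote control, 180 x 50 x 20 mm, lying loose. Origin: centre of its underside.
- screwdriver: Bystander: screwdriver 200 mm long, lying loose near the far edge.
- wrench: Bystander: wrench about 180 mm long, lying loose at the right.
- jar: Bystander: closed amber jar, 60 mm in diameter, 75 mm tall, standing at the left. Origin: centre of its underside.
- mug: Bystander: white mug, 80 mm in diameter, 90 mm tall, standing at the far left. Origin: centre of its underside.
Things that resemble listed ones, but are neither listed nor needed, are in the scene too. Leave any orange or purple look-alike of the mount alone.

How it is judged:
By the outcome, as a careful person would: the job done as asked, in the order asked, and still so for the second after the job is handed in, with the robot touching nothing.
It also fails if it takes over 54 s, if anything falls off the work surface, if the arm or the gripper's body presses on something with over 40 N, if the wrist force passes 120 N, or if a joint passes its speed limit or range.

## Working session

There is one attempt and no reset: what is moved stays moved. The work goes in short steps, Python scripts to look and compute and a tool call to move; the robot and the scene stay as the last step left them, time stands still between calls to the robot, and variables do not carry over. Pictures are saved under pics/ and viewed, at most 10 in all, crops included, and the job is handed in when it is done.

Besides the shell and the picture viewer there is one more tool, called in YAML: its name, and indented under it one key for each argument. jog_arm: Moves the arm, as the interface text tells. Its arguments: {"type":"object","properties":{"steps":{"type":"array","items":{"type":"object","properties":{"grip":{"type":"number"},"tx":{"type":"number"},"ty":{"type":"number"},"tz":{"type":"number"},"rx":{"type":"number"},"ry":{"type":"number"},"rz":{"type":"number"}}}}},"required":["steps"]}

```bash
mkdir -p pics; ls; python3 - <<'E'
from plant import monitor, vision, order
import cv2,numpy as np
s=monitor.get_state();print(s)
for c in("side","top"):
    p,d=vision.read_camera(c);cv2.imwrite(f"pics/{c}0.png",p[:,:,::-1]);np.savez(f"/tmp/{c}0.npz",p=p,d=d)
    k=vision.camera_params(c);print(c,k["mtx"].tolist(),np.round(k["extrinsics"],4).tolist())
E
```

```text
pics
{'t': 0.0, 'joint_positions': array([-1.19221322,  0.69003424, -0.19452446,  1.56638072,  0.15730429,
        0.9025202 , -0.21507381]), 'qvel': array([ 0.00103002,  0.00117092, -0.00015486,  0.00088845, -0.00037595,
        0.00092145,  0.00039717]), 'tau': array([ 7.66158951e-05, -5.39603984e+01, -1.26677603e+00, -1.58540350e+01,
        9.06220201e-03,  9.44850210e-03, -1.17924239e-05]), 'ee_pos': array([0.21107104, 0.58759613, 0.24944316]), 'orientation': array([-5.38676535e-01, -3.09486348e+00,  3.04508872e-03]), 'wrist_force': array([0.15096502, 0.16168639, 0.33797084]), 'torque': array([-0.00928058, -0.02028917,  0.01996799]), 'grip_force': 0.0, 'width': 1.000280809835211}
side [[386.2246879189514, 0.0, 319.2053686112313], [0.0, 386.2246879189514, 196.7571233490535], [0.0, 0.0, 1.0]] [[0.89, -0.4552, 0.0247, -0.458], [-0.2209, -0.478, -0.8501, 0.2065], [0.3988, 0.7512, -0.526, 0.9093], [0.0, 0.0, 0.0, 1.0]]
top [[448.9194909990983, 0.0, 315.8663443721932], [0.0, 448.9194909990983, 208.05009806982008], [0.0, 0.0, 1.0]] [[-0.0021, -0.9997, 0.0232, -0.0335], [-0.9964, 0.0001, -0.0846, 0.5247], [0.0846, -0.0233, -0.9961, 1.4993], [0.0, 0.0, 0.0, 1.0]]
```

View pics/side0.png

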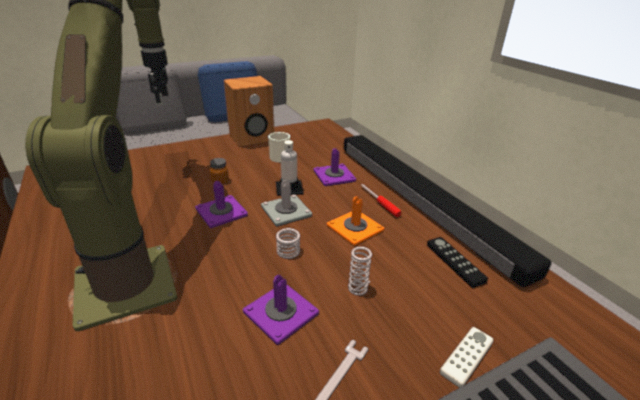

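View pics/top0.png

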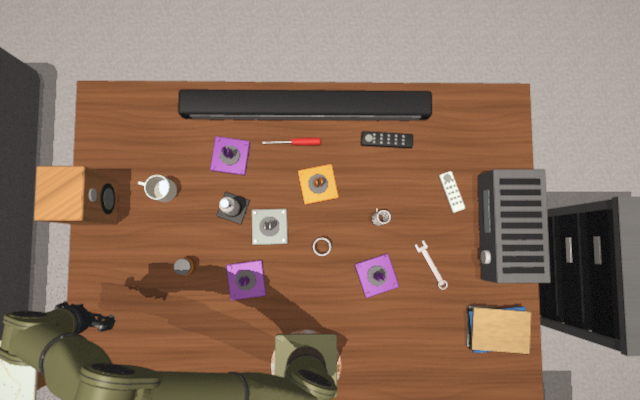

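The side picture shows the tall spring at (360,271), grey mount at (286,205) and can at (289,165). In the top picture they are at (381,216), (269,226) and (231,206), with the orange and purple look-alikes around them.

```bash
cat > h.py <<'E'
from plant import monitor, vision, order
import cv2,numpy as np
from scipy.spatial.transform import Rotation as R
def cloud(d,k,mask=None):
    v,u=np.nonzero((d>0)&(mask if mask is not None else True)); z=d[v,u]
    K=k["mtx"];c=np.c_[(u-K[0,2])*z/K[0,0],(v-K[1,2])*z/K[1,1],z]
    E=k["extrinsics"];return (c-E[:3,3])@E[:3,:3],np.c_[u,v]
def proj(X,k):
    c=np.atleast_2d(X)@k["extrinsics"][:3,:3].T+k["extrinsics"][:3,3];q=c@k["mtx"].T;return q[:,:2]/q[:,2:]
def tri(obs): # [(uv,k)]
    A=[]
    for (u,v),k in obs:
        P=k["mtx"]@k["extrinsics"][:3];A+=[u*P[2]-P[0],v*P[2]-P[1]]
    X=np.linalg.svd(np.array(A))[2][-1];return X[:3]/X[3]
E
python3 - <<'E'
from h import *
rows=[]
for c in("side","top"):
    p,d=vision.read_camera(c);k=vision.camera_params(c)
    for q in("spring","mount","can","nozzle_top","short_spring"):
        for o in vision.silhouettes(c,q)[:6]:
            m=o["region"];X,uv=cloud(d,k,m)
            if len(X)<5:continue
            print(c,q,round(o["score"],2),np.round(o["at"]),m.sum(),"med",np.round(np.median(X,0),3),"z",np.round(np.percentile(X[:,2],[2,98]),3),"hi",np.round(np.median(X[X[:,2]>np.percentile(X[:,2],98)-.008],0),4), "xy",np.round(np.percentile(X[:,:2],[3,97],axis=0),3).tolist())
    b={"side":[(325,235,70,70),(255,180,70,60),(265,130,50,70)],"top":[(351,191,60,50),(239,198,60,56),(206,180,50,50)]}[c]
    rows.append(np.hstack([cv2.resize(p[y:y+h,x:x+w,::-1],(266,280),interpolation=cv2.INTER_CUBIC) for x,y,w,h in b]))
cv2.imwrite("pics/crops.png",np.vstack(rows))
E
```

```text
side spring 0.57 [358. 270.] 577 med [ 0.491 -0.253  0.037] z [-0.    0.11] hi [ 0.4782 -0.2659  0.1075] xy [[0.468, -0.271], [0.541, -0.18]]
side mount 0.69 [282. 312.] 2566 med [ 0.289 -0.253  0.015] z [0.009 0.097] hi [ 0.2954 -0.2494  0.097 ] xy [[0.237, -0.306], [0.355, -0.194]]
side mount 0.67 [288. 208.] 1160 med [0.456 0.11  0.016] z [0.002 0.1  ] hi [0.4621 0.1155 0.0988] xy [[0.405, 0.063], [0.517, 0.175]]
side mount 0.67 [335. 173.] 719 med [0.7   0.248 0.016] z [0.006 0.1  ] hi [0.7073 0.252  0.0995] xy [[0.648, 0.198], [0.76, 0.31]]
side mount 0.63 [353. 227.] 1260 med [ 0.599 -0.054  0.016] z [0.003 0.097] hi [ 0.6068 -0.0502  0.0969] xy [[0.547, -0.106], [0.663, 0.007]]
side mount 0.59 [220. 209.] 1154 med [0.279 0.188 0.016] z [0.004 0.099] hi [0.2819 0.1923 0.0988] xy [[0.227, 0.138], [0.339, 0.249]]
side mount 0.58 [394. 208.] 238 med [ 0.75  -0.012  0.02 ] z [-0.001  0.028] hi [ 0.753  -0.0097  0.0242] xy [[0.744, -0.051], [0.787, 0.038]]
side can 0.96 [291. 169.] 731 med [0.523 0.228 0.08 ] z [0.006 0.17 ] hi [0.5241 0.2389 0.169 ] xy [[0.49, 0.203], [0.558, 0.268
[... 1243 characters left out ...]
06], [0.762, 0.319]]
top mount 0.71 [227. 199.] 49 med [0.525 0.247 0.169] z [0.163 0.175] hi [0.5261 0.2494 0.1699] xy [[0.516, 0.237], [0.534, 0.259]]
top mount 0.67 [242. 280.] 1278 med [0.284 0.201 0.015] z [0.007 0.096] hi [0.2833 0.2059 0.0987] xy [[0.227, 0.147], [0.34, 0.261]]
top can 0.67 [232. 205.] 693 med [0.519 0.238 0.015] z [0.001 0.171] hi [0.5249 0.2496 0.1688] xy [[0.482, 0.205], [0.57, 0.292]]
top nozzle_top 0.39 [226. 199.] 66 med [0.525 0.247 0.168] z [0.145 0.174] hi [0.5261 0.2496 0.1692] xy [[0.513, 0.235], [0.537, 0.259]]
top short_spring 0.49 [328. 247.] 63 med [ 0.393 -0.072  0.051] z [-0.002  0.058] hi [ 0.3963 -0.07    0.0545] xy [[0.367, -0.08], [0.419, -0.054]]
```

View pics/crops.png

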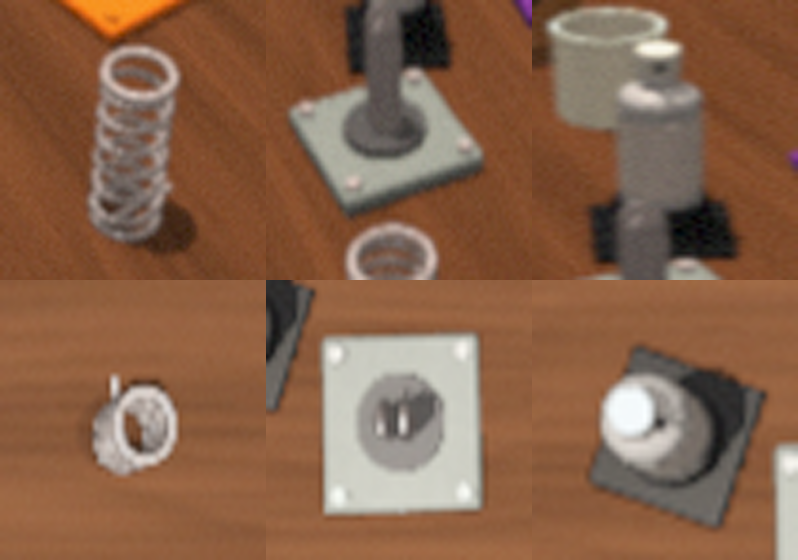

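Top row of crops: side view of the spring, mount and can. In the bottom row (top view), the spring's tail at (115,380) points along +x. The mount's slot lies between its prongs at (380,420) and (403,420), so it also runs along world x. First I'll square the tool to the world axes and head for the can.

jog_arm:
  steps:
    - {"rz":-0.96,"grip":0}
    - {"rz":-0.96}
    - {"rz":-0.96}
    - {"tx":-1,"ty":-1}
    - {"tx":-1,"ty":-1}
    - {"tx":-1,"ty":-1}
    - {"tx":-1,"ty":-1}
    - {"tx":-1,"ty":-1}
    - {"tx":-1,"ty":-1}
    - {"tx":-1,"ty":-1}

```text
invalid input at $.steps[0]: expected keys grip, tx, ty, tz, rx, ry, rz
```

jog_arm:
  steps:
    - {"tx":-1,"ty":-1}
    - {"tx":-1,"ty":-1}
    - {"tx":-1,"ty":-1}
    - {"tx":-0.8,"ty":-1}
    - {"ty":-1}
    - {}
    - {}

```text
invalid input at $.steps[0]: expected keys grip, tx, ty, tz, rx, ry, rz
```

```bash
python3 - <<'E'
from h import *
s=monitor.get_state();k=vision.camera_params("wrist");p,d=vision.read_camera("wrist");cv2.imwrite("pics/w1.png",p[:,:,::-1])
T=R.from_rotvec(s["orientation"]).as_matrix();print(s["ee_pos"],T.round(3).tolist())
E=k["extrinsics"];C=-E[:3,:3].T@E[:3,3];print("cam",C,(T.T@(C-s["ee_pos"])),E[:3,:3].round(3).tolist(),k["mtx"][0])
for q in("nozzle_top","can","mount"):
  for o in vision.silhouettes("wrist",q)[:3]:
    X,uv=cloud(d,k,o["region"])
    if len(X)>5: print(q,o["score"],o["at"],o["region"].sum(),np.median(X,0),"hi",np.median(X[X[:,2]>np.percentile(X[:,2],95)-.006],0))
E
```

```text
[0.21122429 0.58825333 0.25035898] [[-0.941, 0.338, 0.0], [0.338, 0.941, 0.0], [0.0, 0.0, -1.0]]
cam [0.13360104 0.6161051  0.37368399] [ 8.24707381e-02 -4.46094127e-06 -1.23323655e-01] [[0.338, 0.941, -0.0], [0.89, -0.319, 0.326], [0.307, -0.11, -0.945]] [345.67538103   0.         316.2351151 ]
mount 0.55 [43.5, 321.1] 7798 [0.27540514 0.21546616 0.01460586] hi [0.28373121 0.21375347 0.07857092]
```

jog_arm:
  steps:
    - {"grip":0,"tx":0,"ty":0,"tz":0,"rx":0,"ry":0,"rz":-0.96}
    - {"grip":0,"tx":0,"ty":0,"tz":0,"rx":0,"ry":0,"rz":-0.96}
    - {"grip":0,"tx":0,"ty":0,"tz":0,"rx":0,"ry":0,"rz":-0.96}
    - {"grip":0,"tx":-1,"ty":-1,"tz":0,"rx":0,"ry":0,"rz":0}
    - {"grip":0,"tx":-1,"ty":-1,"tz":0,"rx":0,"ry":0,"rz":0}
    - {"grip":0,"tx":-1,"ty":-1,"tz":0,"rx":0,"ry":0,"rz":0}
    - {"grip":0,"tx":-1,"ty":-1,"tz":0,"rx":0,"ry":0,"rz":0}
    - {"grip":0,"tx":-1,"ty":-1,"tz":0,"rx":0,"ry":0,"rz":0}
    - {"grip":0,"tx":-1,"ty":-1,"tz":0,"rx":0,"ry":0,"rz":0}
    - {"grip":0,"tx":-1,"ty":-1,"tz":0,"rx":0,"ry":0,"rz":0}

```text
t: 1.73
ee_pos: [0.3875, 0.412, 0.2505]
orientation: [-0.001, 3.141, 0.0]
wrist_force: [0.2, 0.7, -0.3]
width: 0.001
grip_force: 0.0
```

jog_arm:
  steps:
    - {"grip":0,"tx":-1,"ty":-1,"tz":0,"rx":0,"ry":0,"rz":0}
    - {"grip":0,"tx":-1,"ty":-1,"tz":0,"rx":0,"ry":0,"rz":0}
    - {"grip":0,"tx":-1,"ty":-1,"tz":0,"rx":0,"ry":0,"rz":0}
    - {"grip":0,"tx":-0.8,"ty":-1,"tz":0,"rx":0,"ry":0,"rz":0}
    - {"grip":0,"tx":0,"ty":-1,"tz":0,"rx":0,"ry":0,"rz":0}
    - {"grip":0,"tx":0,"ty":0,"tz":0,"rx":0,"ry":0,"rz":0}
    - {"grip":0,"tx":0,"ty":0,"tz":0,"rx":0,"ry":0,"rz":0}

```text
t: 2.32
ee_pos: [0.4821, 0.2866, 0.2503]
orientation: [-0.004, -3.142, 0.001]
wrist_force: [0.0, 0.8, -0.1]
width: 0.0
grip_force: 0.0
```

```bash
cat > look.py <<'E'
from h import *
import sys
def look(name,qs,save=True):
    s=monitor.get_state();k=vision.camera_params("wrist");p,d=vision.read_camera("wrist")
    if save: cv2.imwrite(f"pics/{name}.png",p[:,:,::-1])
    np.savez(f"/tmp/{name}.npz",p=p,d=d,mtx=k["mtx"],extrinsics=k["extrinsics"])
    print("t",round(s["t"],2),"tcp",s["ee_pos"].round(4),"rot",R.from_rotvec(s["orientation"]).as_matrix().round(3).tolist(),"w",s["width"],"F",s["wrist_force"].round(1))
    for q in qs:
      for o in vision.silhouettes("wrist",q)[:2]:
        X,uv=cloud(d,k,o["region"])
        if len(X)>5: print(q,round(o["score"],2),np.round(o["at"]),o["region"].sum(),np.median(X,0).round(4),"hi",np.median(X[X[:,2]>np.percentile(X[:,2],95)-.006],0).round(4))
    return s,k,p,d
if __name__=="__main__": look(sys.argv[1],sys.argv[2:])
E
python3 look.py w1 nozzle_top can mount
```

```text
t 2.32 tcp [0.4821 0.2866 0.2503] rot [[-1.0, 0.003, -0.0], [0.003, 1.0, -0.001], [0.0, -0.001, -1.0]] w 8.809673776718215e-05 F [ 0.   0.8 -0.1]
nozzle_top 0.34 [ 96. 371.] 1505 [ 0.7488 -0.0027  0.0212] hi [ 0.7529 -0.0055  0.0241]
can 0.69 [276. 222.] 9010 [0.5128 0.2522 0.0908] hi [0.5256 0.2488 0.1696]
mount 0.92 [222.  14.] 3479 [0.3341 0.1983 0.0135] hi [0.3332 0.197  0.0136]
mount 0.87 [161. 148.] 13170 [0.4554 0.1342 0.0143] hi [0.463  0.1237 0.097 ]
```

View pics/w1.png

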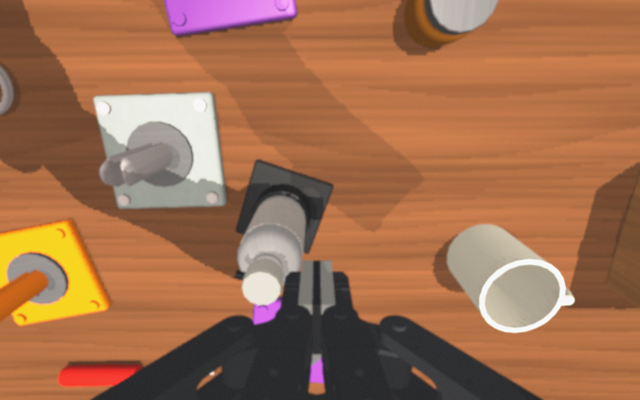

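```bash
python3 - <<'E'
import numpy as np,cv2
from h import *
z=np.load("/tmp/w1.npz");X,uv=cloud(z["d"],z)
m=(abs(X[:,0]-.526)<.03)&(abs(X[:,1]-.249)<.03)&(X[:,2]>.164)&(X[:,2]<.177)
print("cap",m.sum(),X[m].mean(0),X[m].min(0),X[m].max(0),"px",uv[m].min(0),uv[m].max(0))
r=(abs(X[:,0]-.463)<.03)&(abs(X[:,1]-.127)<.03)
for a,b in((.03,.05),(.05,.07),(.07,.09),(.09,.108)):
    q=r&(X[:,2]>a)&(X[:,2]<b);print("rod",a,q.sum(),X[q].min(0).round(4),X[q].max(0).round(4),X[q].mean(0).round(4))
pl=(abs(X[:,0]-.463)<.08)&(abs(X[:,1]-.127)<.08)&(X[:,2]>.010)&(X[:,2]<.0165)
print("plate",cv2.minAreaRect((X[pl][:,:2]*1000).astype(np.float32)))
E
```

```text
cap 1224 [0.52599056 0.24866919 0.16923223] [0.51385134 0.22997924 0.1640257 ] [0.54143258 0.26215671 0.17188359] px [235 266] [282 304]
rod 0.03 272 [0.451  0.1174 0.03  ] [0.4774 0.1381 0.0499] [0.4603 0.1332 0.0404]
rod 0.05 327 [0.4509 0.1175 0.0501] [0.4766 0.1381 0.0698] [0.46   0.1327 0.0602]
rod 0.07 545 [0.451  0.1172 0.0701] [0.4775 0.1382 0.09  ] [0.4615 0.1289 0.0817]
rod 0.09 843 [0.451  0.1128 0.09  ] [0.4774 0.1381 0.1063] [0.4633 0.1256 0.0979]
plate ((464.11920166015625, 124.00641632080078), (119.68737030029297, 119.95763397216797), 1.49019455909729)
```

The wrist picture shows the white cap at (262,289) with the closed fingers at (316,280) just right of it. The mount is at (160,150), with its rod tip at (110,172).

jog_arm:
  steps:
    - {"grip":0,"tx":-0.88,"ty":-0.76,"tz":0,"rx":0,"ry":0,"rz":0}
    - {"grip":0,"tx":-0.88,"ty":-0.76,"tz":0,"rx":0,"ry":0,"rz":0}
    - {"grip":0,"tx":0,"ty":0,"tz":0.8,"rx":0,"ry":0,"rz":0}
    - {"grip":0,"tx":0,"ty":0,"tz":0.8,"rx":0,"ry":0,"rz":0}
    - {"grip":0,"tx":0,"ty":0,"tz":0.2,"rx":0,"ry":0,"rz":0}
    - {"grip":0,"tx":0,"ty":0,"tz":0,"rx":0,"ry":0,"rz":0}

```text
t: 3.02
ee_pos: [0.5241, 0.2512, 0.2039]
orientation: [0.005, -3.138, 0.002]
wrist_force: [-0.3, 0.9, -0.0]
width: 0.001
grip_force: 0.0
```

jog_arm:
  steps:
    - {"grip":0,"tx":-0.08,"ty":-0.1,"tz":0.3,"rx":0,"ry":0,"rz":0}
    - {"grip":0,"tx":0,"ty":0,"tz":0.2,"rx":0,"ry":0,"rz":0}
    - {"grip":0,"tx":0,"ty":0,"tz":0.12,"rx":0,"ry":0,"rz":0}
    - {"grip":0,"tx":0,"ty":0,"tz":0,"rx":0,"ry":0,"rz":0}

```text
t: 3.35
ee_pos: [0.5273, 0.248, 0.1896]
orientation: [0.002, -3.141, 0.0]
wrist_force: [-0.4, 0.2, 0.7]
width: 0.003
grip_force: 0.0
```

jog_arm:
  steps:
    - {"grip":0,"tx":0,"ty":0,"tz":0.1,"rx":0,"ry":0,"rz":0}
    - {"grip":0,"tx":0,"ty":0,"tz":0.1,"rx":0,"ry":0,"rz":0}
    - {"grip":0,"tx":0,"ty":0,"tz":0,"rx":0,"ry":0,"rz":0}

```text
t: 3.6
ee_pos: [0.5276, 0.2483, 0.1853]
orientation: [-0.002, 3.141, 0.001]
wrist_force: [-1.7, -0.1, 6.8]
width: 0.004
grip_force: 3.0
```

jog_arm:
  steps:
    - {"grip":0,"tx":0,"ty":0,"tz":0.06,"rx":0,"ry":0,"rz":0}
    - {"grip":0,"tx":0,"ty":0,"tz":0.05,"rx":0,"ry":0,"rz":0}
    - {"grip":0,"tx":0,"ty":0,"tz":0,"rx":0,"ry":0,"rz":0}
    - {"grip":0,"tx":0,"ty":0,"tz":0,"rx":0,"ry":0,"rz":0}

```text
t: 3.93
ee_pos: [0.5276, 0.2483, 0.183]
orientation: [-0.001, 3.141, 0.001]
wrist_force: [-1.7, -1.5, 8.0]
width: -0.001
grip_force: 3.8
```

jog_arm:
  steps:
    - {"grip":0,"tx":0,"ty":0,"tz":0.06,"rx":0,"ry":0,"rz":0}
    - {"grip":0,"tx":0,"ty":0,"tz":0.04,"rx":0,"ry":0,"rz":0}
    - {"grip":0,"tx":0,"ty":0,"tz":0,"rx":0,"ry":0,"rz":0}

```text
t: 4.18
ee_pos: [0.5277, 0.2483, 0.182]
orientation: [-0.001, 3.14, 0.001]
wrist_force: [-4.9, -3.0, 17.7]
width: 0.003
grip_force: 9.1
```

jog_arm:
  steps:
    - {"grip":0,"tx":0,"ty":0,"tz":-0.5,"rx":0,"ry":0,"rz":0}
    - {"grip":0,"tx":0,"ty":0,"tz":-1,"rx":0,"ry":0,"rz":0}
    - {"grip":0,"tx":0,"ty":0,"tz":-1,"rx":0,"ry":0,"rz":0}
    - {"grip":0,"tx":0,"ty":0,"tz":-1,"rx":0,"ry":0,"rz":0}
    - {"grip":0,"tx":0.5,"ty":-1,"tz":0,"rx":0,"ry":0,"rz":0}
    - {"grip":0,"tx":0.5,"ty":-1,"tz":0,"rx":0,"ry":0,"rz":0}
    - {"grip":85,"tx":0.5,"ty":-1,"tz":0,"rx":0,"ry":0,"rz":0}
    - {"grip":85,"tx":0.5,"ty":-1,"tz":0,"rx":0,"ry":0,"rz":0}
    - {"grip":85,"tx":0.5,"ty":-1,"tz":0,"rx":0,"ry":0,"rz":0}
    - {"grip":85,"tx":0.5,"ty":-1,"tz":0,"rx":0,"ry":0,"rz":0}

```text
t: 5.02
ee_pos: [0.4521, 0.0969, 0.2672]
orientation: [-0.002, 3.141, 0.0]
wrist_force: [-0.3, -1.5, 0.1]
width: 0.561
grip_force: 0.0
```

jog_arm:
  steps:
    - {"grip":85,"tx":0,"ty":-1,"tz":0,"rx":0,"ry":0,"rz":0}
    - {"grip":85,"tx":0,"ty":-1,"tz":0,"rx":0,"ry":0,"rz":0}
    - {"grip":85,"tx":0,"ty":-1,"tz":0,"rx":0,"ry":0,"rz":0}
    - {"grip":85,"tx":0,"ty":-1,"tz":0,"rx":0,"ry":0,"rz":0}
    - {"grip":85,"tx":0,"ty":-1,"tz":0,"rx":0,"ry":0,"rz":0}
    - {"grip":85,"tx":0,"ty":-1,"tz":0,"rx":0,"ry":0,"rz":0}
    - {"grip":85,"tx":0,"ty":-1,"tz":0,"rx":0,"ry":0,"rz":0}
    - {"grip":85,"tx":0,"ty":-1,"tz":0,"rx":0,"ry":0,"rz":0}
    - {"grip":85,"tx":0,"ty":-1,"tz":0,"rx":0,"ry":0,"rz":0}
    - {"grip":85,"tx":0,"ty":-1,"tz":0,"rx":0,"ry":0,"rz":0}

```text
t: 5.85
ee_pos: [0.4529, -0.1533, 0.2672]
orientation: [-0.001, 3.141, -0.0]
wrist_force: [0.1, -0.3, 0.4]
width: 0.995
grip_force: 0.0
```

```bash
python3 look.py w2 spring
```

```text
t 5.85 tcp [ 0.4529 -0.1533  0.2672] rot [[-1.0, -0.001, 0.001], [-0.001, 1.0, -0.0], [-0.001, -0.0, -1.0]] w 0.9947296920249807 F [ 0.1 -0.3  0.4]
spring 0.78 [221. 213.] 3096 [ 0.4861 -0.2467  0.0783] hi [ 0.4902 -0.2503  0.1092]
```

```bash
python3 - <<'E'
from h import *
z=np.load("/tmp/w2.npz");X,uv=cloud(z["d"],z)
n=(abs(X[:,0]-.488)<.045)&(abs(X[:,1]+.247)<.045)
for a,b in((.103,.114),(.06,.1),(.003,.012)):
    m=n&(X[:,2]>a)&(X[:,2]<b);q=X[m];print(a,m.sum(),q.min(0).round(4),q.max(0).round(4),cv2.minEnclosingCircle((q[:,:2]*1000).astype(np.float32)))
p=z["p"];m=n&(X[:,2]>.003);b=uv[m];x0,y0=b.min(0)-10;x1,y1=b.max(0)+10;print(x0,y0,x1,y1)
cv2.imwrite("pics/w2c.png",cv2.resize(p[y0:y1,x0:x1,::-1],None,fx=4,fy=4,interpolation=cv2.INTER_CUBIC))
m=n&(X[:,2]>.003)&(X[:,2]<.02);f=np.hypot(X[:,0]-.488,X[:,1]+.248)>.026
print(X[m&f].round(4)[::4])
E
```

```text
0.103 830 [ 0.4681 -0.2713  0.1031] [ 0.512  -0.2271  0.1119] ((490.1685791015625, -249.39212036132812), 22.609619140625)
0.06 1185 [ 0.4681 -0.2717  0.06  ] [ 0.5126 -0.2268  0.1   ] ((490.54425048828125, -249.182373046875), 22.83783531188965)
0.003 219 [ 0.4681 -0.2684  0.0031] [ 0.527  -0.2269  0.0119] ((497.7366638183594, -247.9305419921875), 29.606678009033203)
11 168 263 409
[[ 0.523  -0.2418  0.0046]
 [ 0.527  -0.2445  0.0042]]
```

View pics/w2c.png

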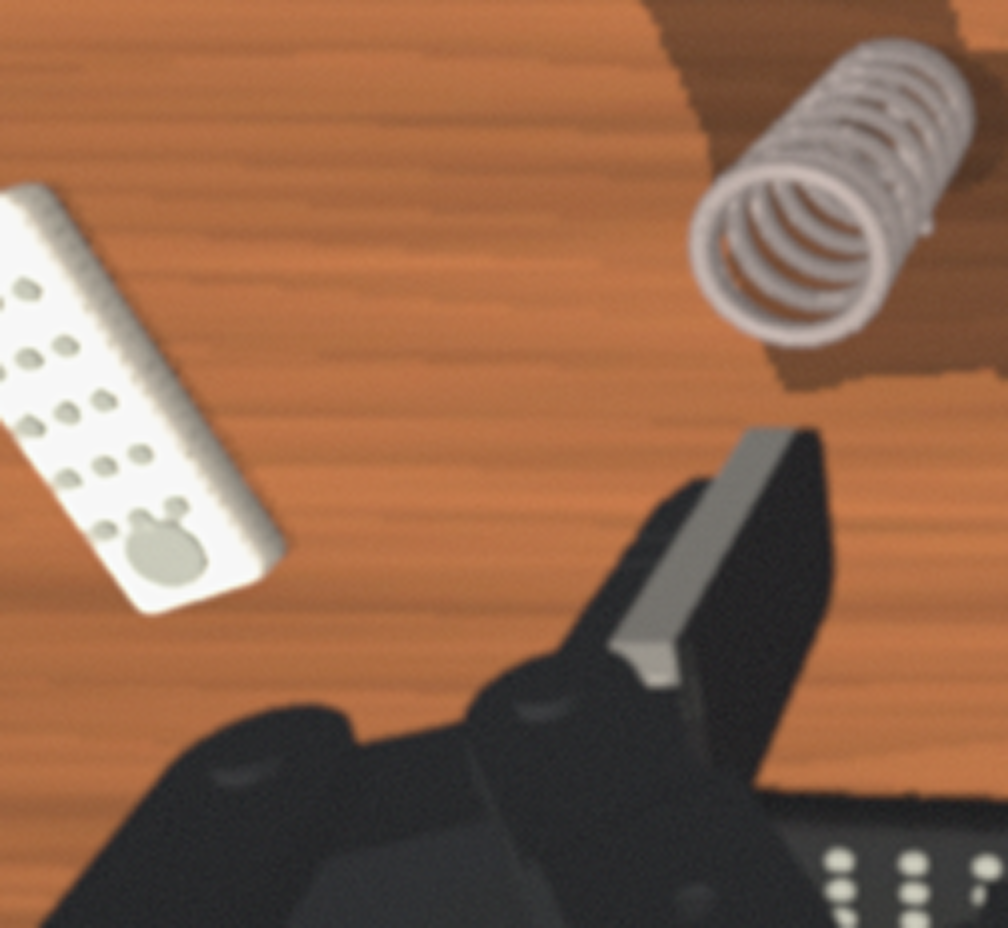

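The crop shows the spring's open top ring at (795,255) and the end of its tail wire near (925,228), right of the spring and pointing roughly +x. Next I'll measure the tail angle from its colour in two views.

```bash
python3 - <<'E'
from h import *
def rays(uv,k,z0):
    K=k["mtx"];E=k["extrinsics"];r=np.c_[(uv[:,0]-K[0,2])/K[0,0],(uv[:,1]-K[1,2])/K[1,1],np.ones(len(uv))]@E[:3,:3]
    C=-E[:3,:3].T@E[:3,3];return C+r*((z0-C[2])/r[:,2])[:,None]
c=np.array([.490,-.249])
for f,k in(("w2",None),("top0",vision.camera_params("top"))):
    z=np.load(f"/tmp/{f}.npz");k=k or {"mtx":z["mtx"],"extrinsics":z["extrinsics"]}
    hsv=cv2.cvtColor(z["p"],cv2.COLOR_RGB2HSV);m=(hsv[...,1]<(100))
    v,u=np.nonzero(m);P=rays(np.c_[u,v],k,.003)[:,:2]-c
    r=np.hypot(*P.T);q=(r>.026)&(r<.042)&(P[:,0]>.02)
    a=np.degrees(np.arctan2(P[q][:,1],P[q][:,0]));print(f,q.sum());
    o=np.argsort(r[q]);print(np.c_[r[q]*1000,a,u[q],v[q],z["p"][v[q],u[q]]][o].round(0).astype(int)[:45].tolist())
E
```

```text
w2 412
[[26, 6, 239, 216, 144, 132, 128], [26, -26, 227, 214, 150, 138, 134], [26, -32, 225, 213, 148, 136, 132], [26, 19, 244, 215, 140, 129, 125], [26, -7, 234, 216, 146, 134, 131], [26, 8, 240, 216, 141, 130, 125], [26, -10, 233, 216, 134, 124, 120], [26, -21, 229, 215, 151, 140, 136], [26, -38, 223, 212, 144, 134, 129], [26, 11, 241, 216, 144, 134, 130], [26, 28, 247, 214, 111, 94, 85], [27, 22, 245, 215, 132, 119, 114], [27, -13, 232, 216, 139, 128, 124], [27, -29, 226, 214, 146, 135, 130], [27, 13, 242, 216, 147, 137, 132], [27, -34, 224, 213, 144, 134, 130], [27, -23, 228, 215, 150, 138, 135], [27, -15, 231, 216, 147, 135, 131], [27, 16, 243, 216, 145, 134, 129], [27, 24, 246, 215, 122, 104, 97], [27, -40, 222, 212, 143, 132, 128], [27, -18, 230, 216, 150, 137, 133], [27, 0, 237, 217, 155, 143, 138], [27, -2, 236, 217, 161, 148, 142], [27, 3, 238, 217, 151, 140, 135], [27, -31, 225, 214, 143, 131, 127], [27, -25, 227, 215, 144, 133, 128], [27, 18, 244, 216, 139, 127, 122], [27, -5, 235, 217, 155, 143, 138], [27, 5, 239, 217, 145, 133, 130], [27, -7, 234, 217, 142, 132, 128], [
[... 939 characters left out ...]
, 210, 210, 200, 193], [31, -33, 383, 211, 216, 207, 202], [31, -19, 381, 210, 188, 177, 170], [32, -24, 382, 210, 193, 183, 176], [33, -46, 385, 212, 177, 167, 161], [33, -38, 384, 211, 219, 208, 202], [33, 7, 377, 209, 192, 177, 170], [34, 12, 376, 209, 215, 205, 200], [34, -30, 383, 210, 195, 186, 180], [35, -42, 385, 211, 217, 204, 198], [35, -50, 386, 212, 193, 184, 181], [36, -35, 384, 210, 198, 186, 180], [37, 6, 377, 208, 178, 151, 138], [37, 11, 376, 208, 193, 174, 166], [38, -46, 386, 211, 205, 194, 188], [38, -39, 385, 210, 195, 182, 175], [38, -54, 387, 212, 217, 210, 206], [40, -43, 386, 210, 160, 143, 135], [40, -50, 387, 211, 193, 184, 180], [41, -56, 388, 212, 199, 190, 185]]
```

jog_arm:
  steps:
    - {"grip":85,"tx":-0.37,"ty":-0.96,"tz":0,"rx":0,"ry":0,"rz":0}
    - {"grip":85,"tx":-0.37,"ty":-0.96,"tz":0,"rx":0,"ry":0,"rz":0}
    - {"grip":85,"tx":-0.37,"ty":-0.96,"tz":0,"rx":0,"ry":0,"rz":0}
    - {"grip":85,"tx":-0.37,"ty":-0.96,"tz":0,"rx":0,"ry":0,"rz":0}
    - {"grip":85,"tx":0,"ty":0,"tz":1,"rx":0,"ry":0,"rz":0}
    - {"grip":85,"tx":0,"ty":0,"tz":1,"rx":0,"ry":0,"rz":0}
    - {"grip":85,"tx":0,"ty":0,"tz":1,"rx":0,"ry":0,"rz":0}
    - {"grip":85,"tx":0,"ty":0,"tz":0.4,"rx":0,"ry":0,"rz":0}
    - {"grip":85,"tx":0,"ty":0,"tz":0,"rx":0,"ry":0,"rz":0}

```text
t: 6.7
ee_pos: [0.4886, -0.2468, 0.18]
orientation: [0.003, -3.137, -0.003]
wrist_force: [-0.4, -0.2, 0.9]
width: 0.998
grip_force: 0.0
```

jog_arm:
  steps:
    - {"grip":85,"tx":-0.05,"ty":-0.06,"tz":0.5,"rx":0,"ry":0,"rz":0}
    - {"grip":85,"tx":0,"ty":0,"tz":1,"rx":0,"ry":0,"rz":0}
    - {"grip":85,"tx":0,"ty":0,"tz":1,"rx":0,"ry":0,"rz":0}
    - {"grip":85,"tx":0,"ty":0,"tz":0.8,"rx":0,"ry":0,"rz":0}
    - {"grip":85,"tx":0,"ty":0,"tz":0.5,"rx":0,"ry":0,"rz":0}
    - {"grip":85,"tx":0,"ty":0,"tz":0,"rx":0,"ry":0,"rz":0}
    - {"grip":85,"tx":0,"ty":0,"tz":0,"rx":0,"ry":0,"rz":0}

```text
t: 7.28
ee_pos: [0.4921, -0.2494, 0.0879]
orientation: [-0.002, 3.14, -0.0]
wrist_force: [0.5, 0.0, -0.3]
width: 0.993
grip_force: 0.0
```

jog_arm:
  steps:
    - {"grip":40,"tx":0,"ty":0,"tz":0,"rx":0,"ry":0,"rz":0}
    - {"grip":20,"tx":0,"ty":0,"tz":0,"rx":0,"ry":0,"rz":0}
    - {"grip":0,"tx":0,"ty":0,"tz":0,"rx":0,"ry":0,"rz":0}
    - {"grip":0,"tx":0,"ty":0,"tz":0,"rx":0,"ry":0,"rz":0}
    - {"grip":0,"tx":0,"ty":0,"tz":0,"rx":0,"ry":0,"rz":0}
    - {"grip":0,"tx":0,"ty":0,"tz":0,"rx":0,"ry":0,"rz":0}
    - {"grip":0,"tx":0,"ty":0,"tz":0,"rx":0,"ry":0,"rz":0}
    - {"grip":0,"tx":0,"ty":0,"tz":0,"rx":0,"ry":0,"rz":0}

```text
t: 7.95
ee_pos: [0.4919, -0.2497, 0.0882]
orientation: [-0.001, 3.14, -0.001]
wrist_force: [-0.6, 1.6, 6.2]
width: 0.496
grip_force: 59.8
```

jog_arm:
  steps:
    - {"grip":0,"tx":0,"ty":0,"tz":-0.3,"rx":0,"ry":0,"rz":0}
    - {"grip":0,"tx":0,"ty":0,"tz":-0.7,"rx":0,"ry":0,"rz":0}
    - {"grip":0,"tx":0,"ty":0,"tz":-1,"rx":0,"ry":0,"rz":0}
    - {"grip":0,"tx":0,"ty":0,"tz":-1,"rx":0,"ry":0,"rz":0}
    - {"grip":0,"tx":0,"ty":0,"tz":-1,"rx":0,"ry":0,"rz":0}
    - {"grip":0,"tx":0,"ty":0,"tz":-1,"rx":0,"ry":0,"rz":0}
    - {"grip":0,"tx":0,"ty":0,"tz":-0.7,"rx":0,"ry":0,"rz":0}
    - {"grip":0,"tx":0,"ty":0.6,"tz":0,"rx":0,"ry":0,"rz":0.4}
    - {"grip":0,"tx":0,"ty":0.6,"tz":0,"rx":0,"ry":0,"rz":0.4}
    - {"grip":0,"tx":0,"ty":0.6,"tz":0,"rx":0,"ry":0,"rz":0.3}

```text
t: 8.78
ee_pos: [0.4927, -0.2045, 0.2304]
orientation: [0.211, 3.134, -0.0]
wrist_force: [-1.2, 0.5, -1.6]
width: 0.5
grip_force: 61.0
```

jog_arm:
  steps:
    - {"grip":0,"tx":0.17,"ty":0.8,"tz":0,"rx":0,"ry":0,"rz":0}
    - {"grip":0,"tx":0.17,"ty":0.8,"tz":0,"rx":0,"ry":0,"rz":0}
    - {"grip":0,"tx":0.17,"ty":0.8,"tz":0,"rx":0,"ry":0,"rz":0}
    - {"grip":0,"tx":0.17,"ty":0.8,"tz":0,"rx":0,"ry":0,"rz":0}
    - {"grip":0,"tx":0.17,"ty":0.8,"tz":0,"rx":0,"ry":0,"rz":0}
    - {"grip":0,"tx":0.17,"ty":0.8,"tz":0,"rx":0,"ry":0,"rz":0}
    - {"grip":0,"tx":0.17,"ty":0.8,"tz":0,"rx":0,"ry":0,"rz":0}
    - {"grip":0,"tx":0.17,"ty":0.8,"tz":0,"rx":0,"ry":0,"rz":0}
    - {"grip":0,"tx":0.17,"ty":0.8,"tz":0,"rx":0,"ry":0,"rz":0}
    - {"grip":0,"tx":0.17,"ty":0.8,"tz":0,"rx":0,"ry":0,"rz":0}

```text
t: 9.62
ee_pos: [0.4768, 0.0001, 0.23]
orientation: [-0.206, -3.135, 0.0]
wrist_force: [-0.4, 0.4, -1.5]
width: 0.496
grip_force: 61.0
```

```bash
cat > hold.py <<'E'
from look import *
nm=sys.argv[1]
s,k,p,d=look(nm,["spring"])
T=R.from_rotvec(s["orientation"]).as_matrix();t=s["ee_pos"]
out=[]
for c in("top","side"):
    P,D=vision.read_camera(c);K=vision.camera_params(c);cv2.imwrite(f"/tmp/{nm}_{c}.png",P[:,:,::-1])
    np.savez(f"/tmp/{nm}_{c}.npz",p=P,d=D,mtx=K["mtx"],extrinsics=K["extrinsics"])
    for o in vision.silhouettes(c,"spring")[:1]:
        X,uv=cloud(D,K,o["region"]);n=np.hypot(X[:,0]-t[0],X[:,1]-t[1])<.045;X=X[n]
        print(c,o["score"],o["at"],len(X)); 
        if len(X):print("z",np.percentile(X[:,2],[1,50,99]).round(4),"lo",X[X[:,2]<np.percentile(X[:,2],25)].mean(0).round(4),"hi",X[X[:,2]>np.percentile(X[:,2],75)].mean(0).round(4))
    u,v=proj(t-[0,0,.05],K)[0].astype(int)
    out.append(cv2.resize(P[max(0,v-55):v+55,max(0,u-45):u+45,::-1],(390,480),interpolation=cv2.INTER_CUBIC))
cv2.imwrite(f"pics/{nm}_ts.png",np.hstack(out))
E
python3 hold.py h1
```

```text
t 9.62 tcp [4.768e-01 1.000e-04 2.300e-01] rot [[-0.991, 0.131, -0.0], [0.131, 0.991, -0.0], [0.0, -0.0, -1.0]] w 0.49593250187570437 F [-0.4  0.4 -1.5]
spring 0.97 [316. 281.] 14152 [0.4653 0.0007 0.2307] hi [ 0.4742 -0.0008  0.2509]
top 0.69 [430.5, 262.2] 0
side 0.94 [305.2, 173.7] 356
z [0.143  0.1838 0.2518] lo [ 0.4735 -0.0026  0.1483] hi [ 4.636e-01 -4.000e-04  2.339e-01]
```

View pics/h1_ts.png

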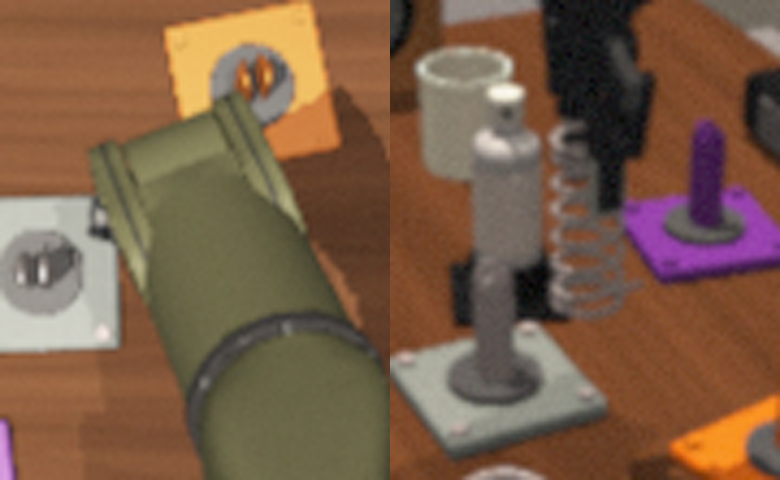

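Left panel: from the top, the arm hides the spring. The right panel (side) shows the spring hanging upright with its tail near (635,285) and the mount's rod at (495,310).

```bash
cat > fit.py <<'E'
from h import *
from scipy.optimize import least_squares
import sys
def fit(nm,t,zb,regs):
    Xs=[]
    for f,m in regs:
        z=np.load(f);X,uv=cloud(z["d"],z,m);n=(np.hypot(X[:,0]-t[0],X[:,1]-t[1])<.03)&(X[:,2]>zb-.004)&(X[:,2]<zb+.114)
        hsv=cv2.cvtColor(z["p"],cv2.COLOR_RGB2HSV)[uv[:,1],uv[:,0]];n&=(hsv[:,2]>90)
        Xs.append(X[n]);print(f,n.sum())
    X=np.vstack(Xs);zm=zb+.055
    def r(p):
        h=(X[:,2]-zm)
        d=np.hypot(X[:,0]-p[0]-p[2]*h,X[:,1]-p[1]-p[3]*h)
        return np.minimum(abs(d-.0225),.004)*np.sign(d-.0225)
    for s in (X,):
        o=least_squares(r,[t[0],t[1],0,0],loss="soft_l1",f_scale=.001,x_scale=[.01,.01,.1,.1])
    p=o.x;print("mid",p[:2].round(4),"tilt deg",np.degrees(p[2:]).round(2),"bottom",(p[:2]-p[2:]*.055).round(4),"cost",o.cost)
    return p,X
E
python3 - <<'E'
from fit import *
# silhouettes look in the newest picture taken; arm unmoved
t=monitor.get_state()["ee_pos"];zb=t[2]-.088
regs=[]
for c,f in(("wrist","/tmp/h1.npz"),("side","/tmp/h1_side.npz")):
    o=vision.silhouettes(c,"spring")[0];regs.append((f,o["region"]))
p,X=fit("h1",t,zb,regs);fit("h1",t,zb,regs[:1]);fit("h1",t,zb,regs[1:])
for f,m in regs:
    z=np.load(f);Y,uv=cloud(z["d"],z);d=Y-[p[0]-p[2]*.055,p[1]-p[3]*.055,zb]
    r=np.hypot(d[:,0],d[:,1]);n=(r>.0265)&(r<.041)&(abs(d[:,2]-.002)<.009)
    print(f,n.sum(),"tail ang",np.c_[r[n]*1000,np.degrees(np.arctan2(d[n,1],d[n,0])),d[n,2]*1000].round(0).tolist()[:30])
    Z=Y[(r<.04)&(d[:,2]>-.02)&(d[:,2]<.12)][:,2];print("zmin/max",np.percentile(Z,[.5,99.5]))
E
```

```text
/tmp/h1.npz 13668
/tmp/h1_side.npz 314
mid [0.4771 0.    ] tilt deg [-0.17 -0.53] bottom [0.4772 0.0005] cost 0.020453595746949736
/tmp/h1.npz 13668
mid [4.771e-01 1.000e-04] tilt deg [-0.18 -0.5 ] bottom [0.4773 0.0005] cost 0.01995254387363068
/tmp/h1_side.npz 314
mid [ 0.4773 -0.002 ] tilt deg [0.44 0.08] bottom [ 0.4769 -0.0021] cost 0.00047971776352178936
/tmp/h1.npz 0 tail ang []
zmin/max [0.14502933 0.26118246]
/tmp/h1_side.npz 8 tail ang [[31.0, 5.0, 4.0], [33.0, 1.0, 5.0], [37.0, 4.0, 3.0], [28.0, 3.0, 3.0], [30.0, -1.0, 3.0], [34.0, 2.0, 2.0], [35.0, -3.0, 3.0], [27.0, 1.0, 0.0]]
zmin/max [0.14290117 0.26044628]
```

jog_arm:
  steps:
    - {"grip":0,"tx":0.23,"ty":0.96,"tz":0,"rx":0,"ry":0,"rz":0}
    - {"grip":0,"tx":0.23,"ty":0.96,"tz":0,"rx":0,"ry":0,"rz":0}
    - {"grip":0,"tx":0.23,"ty":0.96,"tz":0,"rx":0,"ry":0,"rz":0}
    - {"grip":0,"tx":0.23,"ty":0.96,"tz":0,"rx":0,"ry":0,"rz":0}
    - {"grip":0,"tx":0.24,"ty":0.96,"tz":0,"rx":0,"ry":0,"rz":0}
    - {"grip":0,"tx":0,"ty":0,"tz":0.6,"rx":0,"ry":0,"rz":0}
    - {"grip":0,"tx":0,"ty":0,"tz":0.4,"rx":0,"ry":0,"rz":0}
    - {"grip":0,"tx":0,"ty":0,"tz":0,"rx":0,"ry":0,"rz":0}
    - {"grip":0,"tx":0,"ty":0,"tz":0,"rx":0,"ry":0,"rz":0}

```text
t: 10.77
ee_pos: [0.4641, 0.1211, 0.2043]
orientation: [-0.208, -3.134, 0.001]
wrist_force: [1.1, -0.6, -1.3]
width: 0.494
grip_force: 61.3
```

```bash
python3 hold.py h2; python3 - <<'E'
from fit import *
t=monitor.get_state()["ee_pos"];zb=t[2]-.088
regs=[]
for c,f in(("wrist","/tmp/h2.npz"),("side","/tmp/h2_side.npz")):
    o=vision.silhouettes(c,"spring")[0];regs.append((f,o["region"]))
p,X=fit("h2",t,zb,regs);fit("h2",t,zb,regs[1:])
for f in("/tmp/h2.npz","/tmp/h2_side.npz"):
    z=np.load(f);Y,uv=cloud(z["d"],z)
    q=Y[(np.hypot(Y[:,0]-.464,Y[:,1]-.124)<.03)&(Y[:,2]>.03)&(Y[:,2]<.095)]
    if len(q):
        o=least_squares(lambda c:np.hypot(q[:,0]-c[0],q[:,1]-c[1])-.014,[.464,.124],loss="soft_l1",f_scale=.001);print("rod",f,len(q),o.x)
    pl=Y[(abs(Y[:,0]-.463)<.08)&(abs(Y[:,1]-.127)<.08)&(Y[:,2]>.010)&(Y[:,2]<.0165)]
    if len(pl):print("plate",cv2.minAreaRect((pl[:,:2]*1000).astype(np.float32)))
E
```

```text
t 10.77 tcp [0.4641 0.1211 0.2043] rot [[-0.991, 0.132, -0.001], [0.132, 0.991, -0.001], [0.001, -0.001, -1.0]] w 0.4938581461947238 F [ 1.1 -0.6 -1.3]
spring 0.55 [316. 279.] 13980 [0.4523 0.1216 0.2054] hi [0.4614 0.1204 0.2252]
top 0.28 [160.8, 186.6] 0Traceback (most recent call last):
  File "<stdin>", line 5, in <module>
IndexError: list index out of range
```

View pics/h2_ts.png

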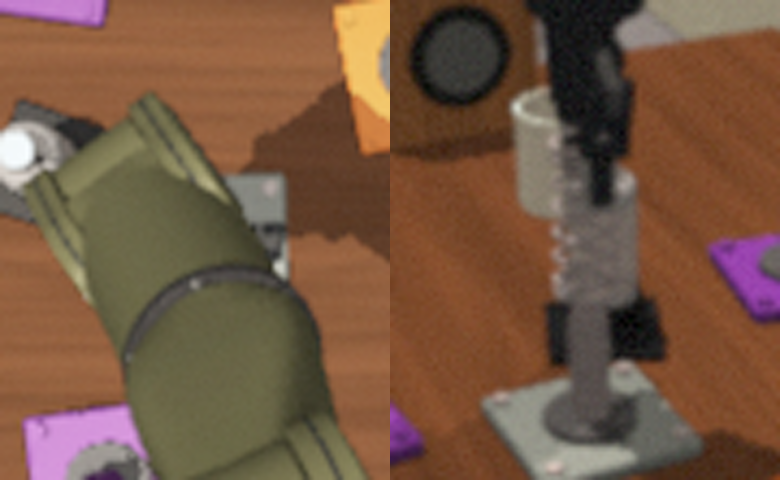

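The side panel shows the spring at (595,230) directly above the rod at (590,360), with the arm again hiding them from the top. I'll compare the two axes within the same view.

```bash
python3 - <<'E'
from fit import *
t=monitor.get_state()["ee_pos"];zb=t[2]-.088
p,X=fit("h2",t,zb,[("/tmp/h2.npz",np.ones((400,640),bool))]);fit("h2",t,zb,[("/tmp/h2_side.npz",np.ones((400,640),bool))])
for f,i in(("/tmp/h2.npz",0),("/tmp/h2_side.npz",1),("/tmp/w1.npz",2),("/tmp/side0.npz",3)):
    z=np.load(f); z=z if i<3 else {**z,**{a:vision.camera_params("side")[a] for a in("mtx","extrinsics")}}
    Y,uv=cloud(z["d"],z)
    q=Y[(np.hypot(Y[:,0]-.464,Y[:,1]-.124)<.025)&(Y[:,2]>.03)&(Y[:,2]<.09)]
    if len(q)>20:
        o=least_squares(lambda c:np.hypot(q[:,0]-c[0],q[:,1]-c[1])-.014,[.464,.124],loss="soft_l1",f_scale=.001);print("rod",f,len(q),o.x)
    pl=Y[(abs(Y[:,0]-.463)<.08)&(abs(Y[:,1]-.127)<.08)&(Y[:,2]>.010)&(Y[:,2]<.0165)]
    if len(pl):print("plate",cv2.minAreaRect((pl[:,:2]*1000).astype(np.float32)))
    d=Y-[t[0],t[1],zb];r=np.hypot(d[:,0],d[:,1]);n=(r>.0265)&(r<.041)&(abs(d[:,2]-.002)<.009)
    if i==1:print("tail",np.c_[r[n]*1000,np.degrees(np.arctan2(d[n,1],d[n,0])),d[n,2]*1000].round(0).tolist()[:30])
E
```

```text
/tmp/h2.npz 15159
mid [0.4643 0.1209] tilt deg [-0.25 -0.56] bottom [0.4645 0.1215] cost 0.02372518956566326
/tmp/h2_side.npz 287
mid [0.4647 0.1206] tilt deg [ 0.84 -1.61] bottom [0.4639 0.1222] cost 0.0004347772569944154
rod /tmp/h2.npz 285 [0.46441928 0.12368915]
plate ((463.8160705566406, 123.6252670288086), (119.37071228027344, 119.62940216064453), 1.5122663974761963)
rod /tmp/h2_side.npz 163 [0.46458856 0.12374798]
plate ((471.45843505859375, 132.15420532226562), (137.3665313720703, 144.29335021972656), 0.9240263104438782)
tail [[32.0, 0.0, 7.0], [37.0, 4.0, 5.0], [27.0, 4.0, 4.0], [30.0, 2.0, 4.0], [31.0, -10.0, 7.0], [36.0, 2.0, 2.0], [27.0, -130.0, 6.0]]
rod /tmp/w1.npz 1144 [0.46463834 0.12378569]
plate ((464.11920166015625, 124.00641632080078), (119.68737030029297, 119.95763397216797), 1.49019455909729)
rod /tmp/side0.npz 159 [0.46448931 0.12373535]
plate ((473.21240234375, 133.78530883789062), (140.29595947265625, 144.79026794433594), 0.6945043206214905)
```

jog_arm:
  steps:
    - {"grip":0,"tx":0.01,"ty":0.09,"tz":0,"rx":0,"ry":0,"rz":0}
    - {"grip":0,"tx":0,"ty":0,"tz":0.2,"rx":0,"ry":0,"rz":0}
    - {"grip":0,"tx":0,"ty":0,"tz":0.2,"rx":0,"ry":0,"rz":0}
    - {"grip":0,"tx":0,"ty":0,"tz":0.2,"rx":0,"ry":0,"rz":0}
    - {"grip":0,"tx":0,"ty":0,"tz":0.1,"rx":0,"ry":0,"rz":0}
    - {"grip":0,"tx":0,"ty":0,"tz":0,"rx":0,"ry":0,"rz":0}

```text
t: 11.67
ee_pos: [0.4638, 0.1241, 0.1861]
orientation: [-0.206, -3.133, 0.001]
wrist_force: [-0.6, -0.1, -1.3]
width: 0.496
grip_force: 61.3
```

jog_arm:
  steps:
    - {"grip":0,"tx":-0.02,"ty":0,"tz":0.2,"rx":0,"ry":0,"rz":0}
    - {"grip":0,"tx":0,"ty":0,"tz":0.2,"rx":0,"ry":0,"rz":0}
    - {"grip":0,"tx":0,"ty":0,"tz":0.2,"rx":0,"ry":0,"rz":0}
    - {"grip":0,"tx":0,"ty":0,"tz":0.2,"rx":0,"ry":0,"rz":0}
    - {"grip":0,"tx":0,"ty":0,"tz":0,"rx":0,"ry":0,"rz":0}

```text
t: 12.08
ee_pos: [0.4642, 0.124, 0.166]
orientation: [-0.205, -3.133, 0.001]
wrist_force: [0.8, -0.5, -1.3]
width: 0.495
grip_force: 61.3
```

jog_arm:
  steps:
    - {"grip":0,"tx":0,"ty":0,"tz":0.25,"rx":0,"ry":0,"rz":0}
    - {"grip":0,"tx":0,"ty":0,"tz":0.25,"rx":0,"ry":0,"rz":0}
    - {"grip":0,"tx":0,"ty":0,"tz":0.25,"rx":0,"ry":0,"rz":0}
    - {"grip":0,"tx":0,"ty":0,"tz":0.25,"rx":0,"ry":0,"rz":0}
    - {"grip":0,"tx":0,"ty":0,"tz":0,"rx":0,"ry":0,"rz":0}

```text
t: 12.5
ee_pos: [0.4641, 0.124, 0.1408]
orientation: [-0.206, -3.133, 0.001]
wrist_force: [-0.2, -0.6, -2.2]
width: 0.497
grip_force: 61.3
```

jog_arm:
  steps:
    - {"grip":0,"tx":0,"ty":0,"tz":0.25,"rx":0,"ry":0,"rz":0}
    - {"grip":0,"tx":0,"ty":0,"tz":0.25,"rx":0,"ry":0,"rz":0}
    - {"grip":0,"tx":0,"ty":0,"tz":0.25,"rx":0,"ry":0,"rz":0}
    - {"grip":0,"tx":0,"ty":0,"tz":0.2,"rx":0,"ry":0,"rz":0}
    - {"grip":0,"tx":0,"ty":0,"tz":0,"rx":0,"ry":0,"rz":0}

```text
t: 12.92
ee_pos: [0.4643, 0.1241, 0.1172]
orientation: [-0.205, -3.133, 0.001]
wrist_force: [0.3, -0.7, -1.2]
width: 0.494
grip_force: 61.3
```

jog_arm:
  steps:
    - {"grip":0,"tx":0,"ty":0,"tz":0.12,"rx":0,"ry":0,"rz":0}
    - {"grip":0,"tx":0,"ty":0,"tz":0.12,"rx":0,"ry":0,"rz":0}
    - {"grip":0,"tx":0,"ty":0,"tz":0.08,"rx":0,"ry":0,"rz":0}
    - {"grip":0,"tx":0,"ty":0,"tz":0,"rx":0,"ry":0,"rz":0}

```text
t: 13.25
ee_pos: [0.4647, 0.1242, 0.11]
orientation: [-0.206, -3.134, 0.0]
wrist_force: [0.2, -0.2, -1.0]
width: 0.494
grip_force: 61.3
```

jog_arm:
  steps:
    - {"grip":0,"tx":0,"ty":0,"tz":0.06,"rx":0,"ry":0,"rz":0}
    - {"grip":0,"tx":0,"ty":0,"tz":0.04,"rx":0,"ry":0,"rz":0}
    - {"grip":0,"tx":0,"ty":0,"tz":0,"rx":0,"ry":0,"rz":0}

```text
t: 13.5
ee_pos: [0.465, 0.1243, 0.1082]
orientation: [0.206, 3.134, 0.0]
wrist_force: [-0.8, -0.5, 3.1]
width: 0.492
grip_force: 61.4
```

jog_arm:
  steps:
    - {"grip":0,"tx":0,"ty":0,"tz":0.03,"rx":0,"ry":0,"rz":0}
    - {"grip":0,"tx":0,"ty":0,"tz":0,"rx":0,"ry":0,"rz":0}

```text
t: 13.67
ee_pos: [0.4651, 0.1243, 0.1081]
orientation: [0.206, 3.133, 0.001]
wrist_force: [-2.4, -0.8, 11.6]
width: 0.496
grip_force: 61.9
```

Seated firmly, so I'll release slowly.

jog_arm:
  steps:
    - {"grip":44,"tx":0,"ty":0,"tz":-0.02,"rx":0,"ry":0,"rz":0}
    - {"grip":48,"tx":0,"ty":0,"tz":0,"rx":0,"ry":0,"rz":0}
    - {"grip":55,"tx":0,"ty":0,"tz":0,"rx":0,"ry":0,"rz":0}
    - {"grip":70,"tx":0,"ty":0,"tz":0,"rx":0,"ry":0,"rz":0}
    - {"grip":85,"tx":0,"ty":0,"tz":0,"rx":0,"ry":0,"rz":0}
    - {"grip":85,"tx":0,"ty":0,"tz":0,"rx":0,"ry":0,"rz":0}
    - {"grip":85,"tx":0,"ty":0,"tz":0,"rx":0,"ry":0,"rz":0}

```text
t: 14.25
ee_pos: [0.4648, 0.1242, 0.1074]
orientation: [-0.206, -3.135, -0.0]
wrist_force: [0.7, -0.2, -0.8]
width: 0.997
grip_force: 0.0
```

jog_arm:
  steps:
    - {"grip":85,"tx":0,"ty":0,"tz":-0.3,"rx":0,"ry":0,"rz":0}
    - {"grip":85,"tx":0,"ty":0,"tz":-1,"rx":0,"ry":0,"rz":0}
    - {"grip":85,"tx":0,"ty":0,"tz":-1,"rx":0,"ry":0,"rz":0}
    - {"grip":85,"tx":0,"ty":0,"tz":-1,"rx":0,"ry":0,"rz":0}
    - {"grip":85,"tx":0,"ty":0,"tz":-1,"rx":0,"ry":0,"rz":0}
    - {"grip":85,"tx":0,"ty":0,"tz":-1,"rx":0,"ry":0,"rz":0}
    - {"grip":85,"tx":0,"ty":-1,"tz":-0.5,"rx":0,"ry":0,"rz":0}
    - {"grip":85,"tx":0,"ty":-1,"tz":0,"rx":0,"ry":0,"rz":0}
    - {"grip":85,"tx":0,"ty":-1,"tz":0,"rx":0,"ry":0,"rz":0}
    - {"grip":85,"tx":0,"ty":-1,"tz":0,"rx":0,"ry":0,"rz":0}

```text
t: 15.08
ee_pos: [0.4514, 0.024, 0.2534]
orientation: [0.205, 3.134, -0.0]
wrist_force: [-0.2, 0.6, -0.5]
width: 0.996
grip_force: 0.0
```

jog_arm:
  steps:
    - {"grip":85,"tx":0,"ty":0,"tz":0,"rx":0,"ry":0,"rz":0}
    - {"grip":85,"tx":0,"ty":0,"tz":0,"rx":0,"ry":0,"rz":0}

```text
t: 15.25
ee_pos: [0.4513, 0.0235, 0.253]
orientation: [-0.211, -3.134, 0.001]
wrist_force: [-0.5, 0.8, 0.8]
width: 0.993
grip_force: 0.0
```

```bash
python3 - <<'E'
from look import *
from fit import fit
s,k,p,d=look("e1",["spring","nozzle_top"])
P,D=vision.read_camera("side");K=vision.camera_params("side")
for n,(dd,kk) in {"wrist":(d,k),"side":(D,K)}.items():
    X,_=cloud(dd,kk);m=np.hypot(X[:,0]-.4645,X[:,1]-.1237)<.026;Z=X[m,2];Z=Z[Z<.16]
    c=X[(np.hypot(X[:,0]-.526,X[:,1]-.2485)<.01)&(X[:,2]<.2)&(X[:,2]>.14)][:,2]
    print(n,"spring top z",np.percentile(Z,[95,99]),"cap z",np.median(c) if len(c) else None)
fit("e1",[.4645,.1237],.02,[("/tmp/e1.npz",np.ones((400,640),bool))])
u,v=proj([.4645,.1237,.07],K)[0].astype(int);a,b=proj([.4645,.1237,.07],k)[0].astype(int)
print(a,b)
cv2.imwrite("pics/end.png",np.hstack([cv2.resize(P[v-55:v+45,u-50:u+50,::-1],(390,390),interpolation=cv2.INTER_CUBIC),cv2.resize(p[:,:,::-1],(400,390))]))
E
```

```text
t 15.25 tcp [0.4513 0.0235 0.253 ] rot [[-0.991, 0.134, -0.0], [0.134, 0.991, -0.001], [-0.0, -0.001, -1.0]] w 0.9930350700273205 F [-0.5  0.8  0.8]
spring 0.93 [436. 187.] 3960 [0.4585 0.1211 0.1023] hi [0.4627 0.1242 0.1292]
nozzle_top 0.8 [624. 275.] 720 [0.5221 0.2361 0.1615] hi [0.5253 0.2357 0.1658]
nozzle_top 0.5 [434. 185.] 3838 [0.4576 0.1208 0.103 ] hi [0.4616 0.1245 0.1292]
wrist spring top z [0.12990092 0.1304908 ] cap z 0.1434812203000077
side spring top z [0.12978161 0.13114151] cap z 0.1455954649302787
/tmp/e1.npz 4711
mid [0.4647 0.1257] tilt deg [ 0.67 -0.8 ] bottom [0.4641 0.1264] cost 0.007704623006348167
427 182
```

View pics/end.png

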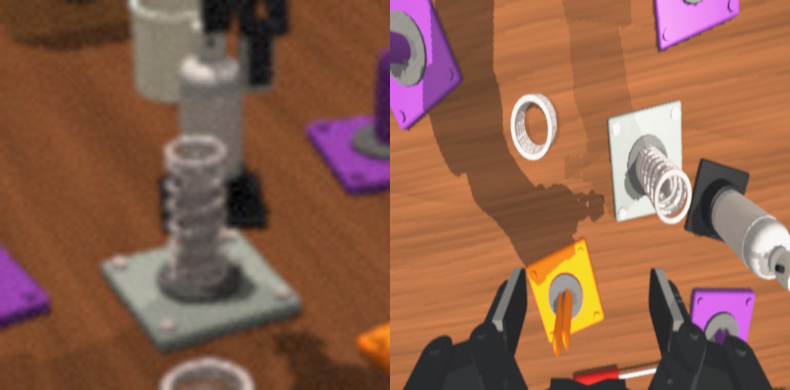

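The side panel shows the spring standing upright on the disc at (197,210). The wrist panel shows it over the rod at (660,180). Its measured top is 130 mm, so it's fully home. I'll check the cap height in the earlier picture taken after the press, then hand in.

```bash
python3 - <<'E'
from h import *
ok=False
for f in("h1_side","h2_top"):
    z=np.load(f"/tmp/{f}.npz");X,_=cloud(z["d"],z);c=X[(np.hypot(X[:,0]-.526,X[:,1]-.2485)<.016)&(X[:,2]>.14)&(X[:,2]<.2),2]
    if len(c): h=np.percentile(c,90);print(f,len(c),h);ok|=h>.167
if ok: print(order.sign_off())
E
```

```text
h1_side 85 0.17103085366691026
h2_top 76 0.173436835447464
the job is handed in; nothing more can be done
None
```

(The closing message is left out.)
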